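# Lock a clamp stud in the accessory rail

### The job

Take the winged clamp stud out of the storage block and drop its T-head into the rail's slot at the open end, well away from the stop. Slide it along the slot until its collar comes gently up against the tip of the stop's set screw, and there, still touching the screw, push it down against its spring and give it a quarter turn so that the head locks across under the lips of the slot; let go and leave it there. Never ram the screw or force the stud in the rail, and leave the other things on the bench where they are.

Things in the scene. Friction and masses are not known exactly. Their poses are not given: they have to be found in the camera images.
- stud_mid (a point): Half-way up the loose clamp stud (steel, about 130 g, 78 mm tall, upright, z up along its stem). Round collar on the stem, 32 mm in diameter, 8 mm high, its underside 9 mm above the stud's foot; it rests on the rail's top and slides up the stem by at most 8 mm against a spring: 2 N to start, 2 N more per mm.
- stud_wing (a point): Where to pinch the stud: 60 mm above its foot, in the dark wing grip, which reaches from 36 to 78 mm above the foot, 34 mm long (x, parallel to the T-head) and 12 mm thick (y): pinch it across its thickness. Below it a round boss, 22 mm in diameter, 26 to 36 mm above the foot.
- stud_foot (a point): Centre of the stud's underside. T-head above it: 26 mm long (x), 9 mm wide (y), 6 mm thick, lowest 2 mm narrowed to 24 x 6.5 mm; then an 8 mm stem. Free in the slot, the head's upper 3 mm lies between the lips: it slides but cannot turn. Pushed down 3 mm or more (5 is comfortable) it clears the lips and turns either way; let go across the slot, it springs up under the lips and stays 3 mm down.
- rail_slot (a point): Middle of the slot's mouth on the top of the fixed aluminium T-slot rail (60 mm wide, 260 mm long, top 26 mm above the table). Its y axis runs along the slot, towards the end with the stop; z up. The slot is open all along: mouth 11.5 mm wide, lips 6 mm thick, beneath them a channel 30 mm wide and 14 mm high.
- rail_entry (a point): A good place to drop the head in, at the open end: on the slot's mouth, 70 mm to the -y side of rail_slot. Anywhere at least 60 mm clear of the stop's screw will do. Axes as the rail's.
- stop: Fixed dark steel block across the rail, 70 mm (x) by 20 mm (y, along the slot), 16 mm high; origin under its centre, on the rail's top; axes as the rail's. From its -y face, over the slot, a set screw 8 mm in diameter points to -y, axis 6 mm above the rail's top. It sticks out 1 to 11 mm: set by hand, not reported, to be felt. It does not give way.
- post_mid (a point): Half-way up a loose plain post with a round knob instead of a wing and no T-head (64 mm tall, knob 28 mm in diameter), standing in the other pocket of the storage block: not wanted, leave it. It and the stud may stand in either pocket.
- block: Fixed black storage block 130 mm (x) by 64 mm (y) by 24 mm high, origin at the centre of its underside, with two pockets 34 mm either side of its centre along its x. The stud stands in one, its head 9 mm down the pocket and its collar on the block's top, its wing about along the block's x.
- objective: Loose microscope objective standing upright, 32 mm in diameter, 49 mm tall, origin under its centre: leave it alone.
- jar: Loose small jar, 40 mm in diameter, 50 mm tall, origin under its centre: leave it alone.
- driver: Loose screwdriver lying on the table on the robot's side of the rail: leave it alone.
- jar2: Second loose small jar, grey, 40 mm in diameter, 45 mm tall, origin under its centre: leave it alone.
- tray: Loose white tray, 90 x 140 mm, 20 mm high, origin under its centre, at the far side: leave it alone.
- lens: Loose mounted lens lying in the tray, 25 mm in diameter, 10 mm thick: leave it alone.

How it is judged (in metres and radians):
On the way, in this order (a step that is already met when the one before it is completed fails the run):
1. the stud stands with its T-head in the slot, along it, at least 60 mm from the stop's screw (90 mm from the stop's centre) (horizontal distance between stud_mid and stop above 0.09 m and z of stud_mid in the frame of rail_slot between 0.015 and 0.0325 m and x of stud_mid in the frame of rail_slot between -0.005 and 0.005 m and angle between the x axis of stud_mid and the y axis of rail_slot, either way round below 0.3 rad), for 0.1 s.
2. slid along the slot, head still along it, until it touches the stop's screw (at least 1 N) (contact force between stud and stop above 1 N and z of stud_mid in the frame of rail_slot below 0.0325 m and angle between the x axis of stud_mid and the y axis of rail_slot, either way round below 0.35 rad), for 0.1 s.
3. pressed down and turned a quarter turn (within 0.25 rad) there, touching the screw (contact force between stud and stop above 0.2 N and z of stud_mid in the frame of rail_slot below 0.0285 m and angle between the x axis of stud_mid and the x axis of rail_slot, either way round below 0.25 rad).
At the end, for the whole second after the job is handed in: The stud stands upright (within 0.12 rad) in the slot at the stop's screw (its axis 24 to 40 mm from the stop's centre), its wing and head across the slot within 0.25 rad, sprung up under the lips (its middle 18 to 28.5 mm above the rail's top), released and at rest (horizontal distance between stud_mid and stop between 0.024 and 0.04 m and z of stud_mid in the frame of rail_slot between 0.018 and 0.0285 m and angle between the x axis of stud_mid and the x axis of rail_slot, either way round below 0.25 rad and angle between stud_mid's own z axis and vertical below 0.12 rad and linear speed of stud below 0.01 m/s); the robot touches nothing.
It fails at once if the stop's screw is rammed: more than 25 N between stud and stop (contact force between stud and stop above 25 N).
It fails at once if the stud is forced in the rail: more than 40 N between them, other than when it springs up under the lips (contact force between stud and rail above 40 N and (z of stud_mid in the frame of rail_slot below 0.0255 m or z of stud_mid in the frame of rail_slot above 0.0285 m)).
It fails at once if any other loose thing (post, objective, jars, screwdriver, tray, lens) is moved by more than 30 mm (distance of any of post_mid, objective, jar, driver, jar2, tray, lens from where it was at the start of the episode above 0.03 m).
It also fails if it takes over 72 s, if anything falls off the work surface, if the arm or the gripper's body presses on something with over 40 N, if the wrist force passes 120 N, or if a joint passes its speed limit or range.

### The arm

A 6-joint arm with a two-finger parallel gripper is mounted at the origin on the work surface. World frame = base frame: x ahead of the robot, y to its left, z up, the work surface at z = 0. Lengths are in mm, angles in rad, forces in N, time in s.
With the tool pointing down it reaches from about 375 to 925 mm from the base axis. Payload 5.7 kg.
Tool frame: the origin (TCP) lies at the centre of the arm's flange, where the gripper is bolted on; the fingertips stand 182 mm ahead of it and the grasp point (between the pads) lies 163 mm ahead of it (tcp_to_grasp is the distance from the TCP to the grasp point, in mm); z points along the fingers, y is the line along which they close (so a half turn about z gives the same grasp; the last joint's range is limited). The gripper opens to 88 mm and grips with 3 to 60 N. Pads are 20 mm wide; open, the fingers measure 115 mm over their backs; the gripper's body (75 mm by 178 mm) begins 61 mm behind the grasp point.
Start: joints at [1.159, 0.359, 1.51, -0, 1.272, -0.115], TCP at [175.477, 573.754, 404.623] pointing down, gripper open.
Joint ranges: [-2.97, 2.97], [-1.01, 2.36], [0.21, 2.38], [-0.96, 4.11], [0.2, 2.71], [-2.98, 2.98]. Speed limits (rad/s): [2.39, 2.39, 3.14, 3.14, 3.14, 3.14].

### API

Orientations are given as [roll, pitch, yaw] about the fixed x, y, z axes, in that order (R = Rz(yaw) Ry(pitch) Rx(roll)).
In Python, from station import * gives the robot as it stands.
- The arm moves only by the tool apply_moves, never from a script. Its argument "targets" is a list of rows, each a list of 5 numbers: the shift along the tool's x, y, z in m, then the turn about the tool's z in degrees, then the opening, from 0 (shut) to 1 (fully open). A call has 1 to 12 rows; each row shifts and turns the commanded pose from where the row before left it, along the tool's axes as they then stand; what a row does not reach is not made up. A row lasts 1/12 s, in which the tool goes at most 41.7 mm and 7.16 degrees, less where a joint would pass 70% of its speed; a pose out of reach is approached as far as the arm can. A call with a gripper value outside its range is refused whole. The fingers move at their own pace and stop on an object; "newtons" is the grip in N (left out, the last holds). Time passes only in rows, so rows that do not move let the fingers close. It gives the time, the measured TCP pose, the force, the opening and the grip force at its end, in the units of the state.
- get_state(): the state, without advancing time (a new reading comes with each control period).
- snapshot(name): name is "side" or "top" or "wrist"; returns a dict with "image" (384x512x3 uint8, red, green, blue), "z_map" (384x512 float32, mm along the optical axis (not along the pixel's ray), 0 where there is no reading), "mtx" (3x3 intrinsics, pixels), "origin" and "rotation" of the camera in the world. Camera axes: x right, y down, z forward; pixel columns grow to the right and rows downward; lengths in mm; the calibration is good to about 2 mm. A picture is of the moment at which its call begins.
- job_done(): hands the job in; it is judged then, once.
The state is a dict: "t": time; "q": joint angles; "joint_velocities": joint speeds; "joint_torque": joint torques, N m; "tcp_pos": TCP position; "tcp_rot": TCP orientation; "ft_force": force on the tool from outside, world axes, zero at the start; "wrist_torque": the same for the moment, N m; "finger_gap": finger opening in mm; "grasp_force": force on a finger pad.
Only numpy, scipy, OpenCV 4.12 (cv2) and the standard library are available. Lean on these libraries where they do the work, as an engineer would, in place of code of your own. Each camera call takes 0.05 s, during which the arm holds its last target. There are 200 camera calls.

## Working session

There is one attempt and no reset: what is moved stays moved. The work goes in short steps, Python scripts to look and compute and a tool call to move; the robot and the scene stay as the last step left them, time stands still between calls to the robot, and variables do not carry over. Pictures are saved under pics/ and viewed, at most 10 in all, crops included, and the job is handed in when it is done.

Besides the shell and the picture viewer there is one more tool, called after "Call:" as name(argument=value, ...), one argument or row to a line, values as JSON. apply_moves: Moves the arm, as the interface text tells. Its arguments: {"type":"object","properties":{"targets":{"type":"array","items":{"type":"array","items":{"type":"number"}}},"newtons":{"type":"number"}},"required":["targets"]}

```bash
mkdir -p pics; ls
python3 - <<'E'
from station import *
import cv2,numpy as np
s=get_state();print(s)
for n in ["top","side"]:
    d=snapshot(n);np.savez(n+"0.npz",**d);print(n,d["mtx"].tolist(),d["origin"],d["rotation"].tolist())
    cv2.imwrite(f"pics/{n}0.png",cv2.resize(d["image"][:,:,::-1],(800,600)))
E
```

```text
pics
{'t': 0.0, 'q': array([ 1.15890307e+00,  3.59483273e-01,  1.51142676e+00, -3.00423606e-05,
        1.27246544e+00, -1.15111338e-01]), 'joint_velocities': array([ 0.00086625, -0.00019336, -0.00048138, -0.00070079,  0.00186185,
        0.00226221]), 'joint_torque': array([-1.77974631e-03, -5.15370870e+01, -2.70729285e+01,  6.70382730e-02,
        3.49017105e-02, -1.75374039e-04]), 'tcp_pos': array([175.3426572 , 573.43562646, 403.82438359]), 'tcp_rot': array([-3.13981833e+00, -1.76260304e-04,  2.84481943e+00]), 'ft_force': array([0.12427503, 0.56778248, 0.04123387]), 'wrist_torque': array([-0.0048803 ,  0.00718982, -0.02210046]), 'grasp_force': 0.0, 'finger_gap': 87.88832669337545}
top [[416.59744870582637, 0.0, 259.4683612163029], [0.0, 416.59744870582637, 190.41339290561757], [0.0, 0.0, 1.0]] [444.03613221  56.74892132 956.15943795] [-2.976708092353626, -0.042958500534934, -1.567029185451156]
side [[386.55385011648843, 0.0, 262.3716032349337], [0.0, 386.55385011648843, 192.90010056434235], [0.0, 0.0, 1.0]] [477.20344733 516.82140018 653.58258536] [-2.4442732049968794, 0.013675677513015128, -2.9808321307868932]
```

View pics/top0.png

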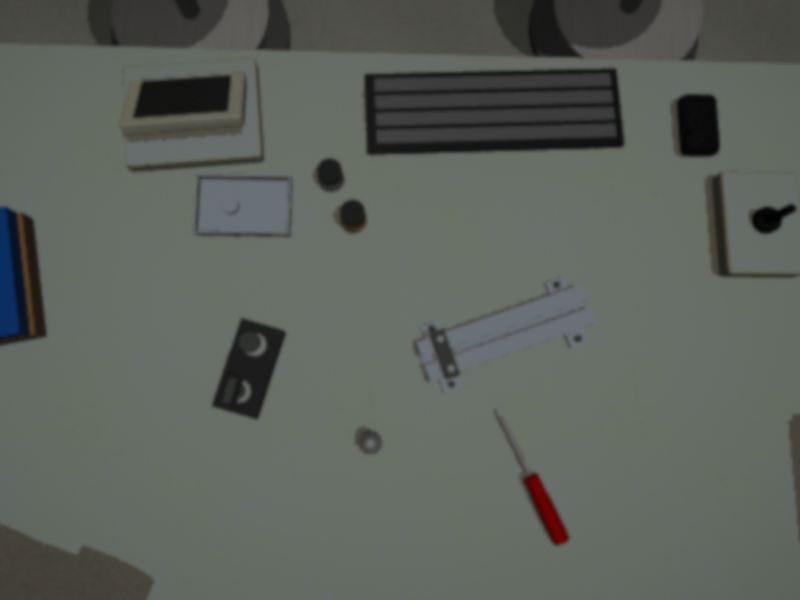

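View pics/side0.png

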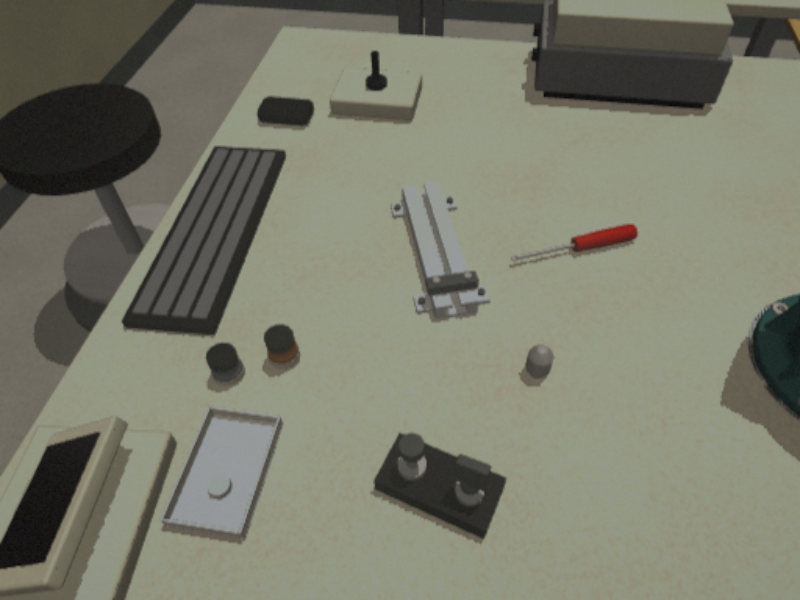

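The top view shows the storage block at about (248,368), with the winged stud at its lower pocket (232,390) and the knobbed post at (252,342). The rail runs from (425,360) to (590,300), with the stop at (444,352) and its open end on the right. The side view agrees: wing at (473,465), stop at (452,283).

```bash
cat > h.py <<'E'
import numpy as np,cv2
from scipy.spatial.transform import Rotation as R
def rot(d): 
    r=np.array(d["rotation"]); return r if r.shape==(3,3) else R.from_euler("xyz",r).as_matrix()
def cloud(d):
    z=d["z_map"].astype(float);v,u=np.mgrid[:z.shape[0],:z.shape[1]];K=d["mtx"]
    P=np.stack([(u-K[0,2])/K[0,0]*z,(v-K[1,2])/K[1,1]*z,z],-1)@rot(d).T+d["origin"]
    P[z==0]=np.nan; return P
def ray(d,u,v,h):
    K=d["mtx"];r=rot(d)@np.array([(u-K[0,2])/K[0,0],(v-K[1,2])/K[1,1],1]);return d["origin"]+r*(h-d["origin"][2])/r[2]
def proj(d,p):
    q=rot(d).T@(np.array(p,float)-d["origin"]);q=d["mtx"]@q;return q[:2]/q[2]
def tri(d1,p1,d2,p2):
    A=[];b=[]
    for d,p in((d1,p1),(d2,p2)):
        a=ray(d,*p,0)-d["origin"];a/=np.linalg.norm(a);M=np.eye(3)-np.outer(a,a);A.append(M);b.append(M@d["origin"])
    return np.linalg.lstsq(np.vstack(A),np.hstack(b),rcond=None)[0]
E
python3 - <<'E'
from h import *
T=dict(np.load("top0.npz"));S=dict(np.load("side0.npz"))
k=.64
print("wing tri",tri(T,(230*k,390*k),S,(473*k,465*k)),"knob tri",tri(T,(250*k,342*k),S,(411*k,442*k)))
print("stop bolts/centre tri",tri(T,(444*k,352*k),S,(452*k,283*k)))
for n,d in(("top",T),("side",S)):
    P=cloud(d);
    def blob(c,r,lo,hi):
        m=(np.hypot(P[...,0]-c[0],P[...,1]-c[1])<r)&(P[...,2]>lo)&(P[...,2]<hi);q=P[m]
        if len(q)<5:return len(q)
        rc=cv2.minAreaRect(q[:,:2].astype(np.float32));return len(q),np.median(q,0).round(1),[np.round(x,1) for x in rc]
    w=ray(d,*( (230*k,390*k) if n=="top" else (473*k,465*k)),93);print(n,"wing",w.round(1),blob(w,35,75,110))
    w=ray(d,*( (248*k,368*k) if n=="top" else (440*k,485*k)),24);print(" block",w.round(1),blob(w,90,15,33))
    w=ray(d,*( (508*k,330*k) if n=="top" else (435*k,240*k)),26);print(" rail",w.round(1),blob(w,150,18,33))
    w=ray(d,*( (444*k,352*k) if n=="top" else (452*k,283*k)),42);print(" stop",w.round(1),blob(w,50,36,52))
# slot line and rail corners by pixel, top view
print([ray(T,u*k,v*k,26).round(1) for u,v in((414,345),(429,381),(580,285),(594,322))])
E
```

```text
wing tri [464.228491   249.45373247  85.82578565] knob tri [529.49980562 228.47665852  74.25843618]
stop bolts/centre tri [518.56469166 -37.70325766  31.4715194 ]
top wing [463.6 247.9  93. ] (130, array([463.1, 247.7,  92.3]), [array([464.1, 249.3]), array([12.4, 33.8]), np.float64(74.6)])
 block [496.1 239.5  24. ] (1388, array([497.2, 235.3,  24.2]), [array([497. , 240.6]), array([ 65.7, 130. ]), np.float64(74.2)])
 rail [ 553.1 -131.5   26. ] (2259, array([ 553.2, -137.4,   26.4]), [array([ 499.5, -148.1]), array([168.9, 260.1]), np.float64(19.8)])
 stop [519.2 -36.7  42. ] (301, array([517.7, -38.3,  42.1]), [array([518.4, -40.1]), array([69.6, 25.6]), np.float64(19.5)])
side wing [464.8 252.8  93. ] (257, array([465.1, 253.5,  92.1]), [array([465.3, 250.9]), array([12.6, 34. ]), np.float64(75.4)])
 block [496.4 248.8  24. ] (2216, array([498.4, 251.5,  24.3]), [array([497.8, 241.2]), array([ 65.7, 130.1]), np.float64(73.7)])
 rail [ 552.1 -123.4   26. ] (1584, array([ 550.7, -124.9,   26.2]), [array([ 508.8, -142.4]), array([154. , 263.4]), np.float64(18.5)])
 stop [516.4 -28.2  42. ] (287, array([517.9, -34.3,  42.1]), [array([517.8, -36.9]), array([70. , 22.9]), np.float64(20.7)])
[array([530.2,   4.8,  26. ]), array([479.1, -16.7,  26. ]), array([ 620.6, -239.8,   26. ]), array([ 565.9, -258.2,   26. ])]
```

Call:
apply_moves(
  targets=[
    [-0.0309,-0.0187,0.0053,-0.2,1],
    [-0.0309,-0.0187,0.0053,-0.2,1],
    [-0.0309,-0.0187,0.0053,-0.2,1],
    [-0.0309,-0.0187,0.0053,-0.2,1],
    [-0.0309,-0.0187,0.0053,-0.2,1],
    [-0.0309,-0.0187,0.0053,-0.2,1],
    [-0.0309,-0.0187,0.0053,-0.2,1],
    [-0.0309,-0.0187,0.0053,-0.2,1],
    [-0.0309,-0.0187,0.0053,-0.2,1],
    [-0.0309,-0.0187,0.0053,-0.2,1],
    [-0.0309,-0.0187,0.0053,0,1],
    [-0.0309,-0.0187,0.0053,0,1],
  ],
  newtons=40,
)

```text
t: 1.1
tcp_pos: [471.3, 254.7, 340.6]
tcp_rot: [-3.141, -0.0, 2.88]
ft_force: [0.4, 0.6, -0.4]
finger_gap: 87.8
grasp_force: 0.0
```

Call:
apply_moves(
  targets=[
    [0,0,0,0,1],
    [0,0,0,0,1],
    [0,0,0,0,1],
    [0,0,0,0,1],
  ],
)

```text
t: 1.43
tcp_pos: [469.5, 257.0, 341.0]
tcp_rot: [-3.141, -0.001, 2.881]
ft_force: [-0.3, -0.2, -0.4]
finger_gap: 87.8
grasp_force: 0.0
```

```bash
cat >> h.py <<'E'
def go(s,xyz,yawdeg):
    M=R.from_euler("xyz",s["tcp_rot"]).as_matrix();d=M.T@(np.array(xyz,float)-s["tcp_pos"])
    t=(np.degrees(s["tcp_rot"][2])-yawdeg+180)%360-180
    return d.round(2),"turn",round(t,2)
def rect(P,c,r,lo,hi):
    q=P[(np.hypot(P[...,0]-c[0],P[...,1]-c[1])<r)&(P[...,2]>lo)&(P[...,2]<hi)]
    if len(q)<5:return len(q)
    return len(q),np.median(q,0).round(1),[np.round(x,1) for x in cv2.minAreaRect(q[:,:2].astype(np.float32))]
E
python3 - <<'E'
from station import *
from h import *
s=get_state();print(s["tcp_pos"],np.degrees(s["tcp_rot"]),s["ft_force"])
d=snapshot("wrist");np.savez("w1.npz",**d);P=cloud(d)
print(d["origin"],rect(P,(464.5,250),35,70,110),rect(P,(464.5,250),35,85,100))
cv2.imwrite("pics/w1.png",d["image"][:,:,::-1])
print(go(s,(464.5,250,238),165))
E
```

```text
[469.5255401  257.00539118 340.9886579 ] [-1.79988710e+02 -5.11069796e-02  1.65048982e+02] [-0.33701254 -0.16807204 -0.4325421 ]
[403.66528964 275.17656776 321.42136784] (867, array([462.3, 251. ,  93.1]), [array([464.6, 250.2]), array([12. , 33.8]), np.float64(76.2)]) (793, array([463.6, 250.6,  93.2]), [array([464.6, 250.2]), array([11.5, 33.8]), np.float64(75.0)])
(array([  2.96,  -8.04, 102.99]), 'turn', np.float64(0.05))
```

View pics/w1.png

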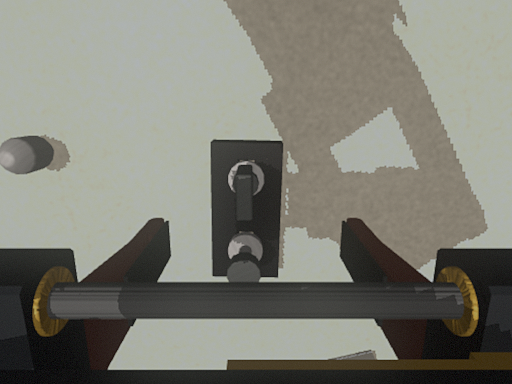

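The wrist view shows the wing at (245,195), with the post behind it at (243,268). The wing's centre is (464.6, 250.2, top 93), which agrees with the other views. Next I descend and pinch.

Call:
apply_moves(
  targets=[
    [0.003,-0.008,0,0,1],
    [0,0,0.02,0,1],
    [0,0,0.02,0,1],
    [0,0,0.02,0,1],
    [0,0,0.02,0,1],
    [0,0,0.013,0,1],
    [0,0,0.01,0,1],
    [0,0,0,0,1],
    [0,0,0,0,1],
    [0,0,0,0,1],
  ],
)

```text
t: 2.32
tcp_pos: [465.6, 249.6, 238.8]
tcp_rot: [3.141, 0.001, 2.88]
ft_force: [0.1, 1.0, -0.7]
finger_gap: 87.5
grasp_force: 0.0
```

Call:
apply_moves(
  targets=[
    [0,0,0,0,0],
    [0,0,0,0,0],
    [0,0,0,0,0],
    [0,0,0,0,0],
    [0,0,0,0,0],
    [0,0,0,0,0],
    [0,0,0,0,0],
    [0,0,0,0,0],
  ],
)

```text
t: 2.98
tcp_pos: [465.5, 249.3, 238.0]
tcp_rot: [-3.141, -0.0, 2.88]
ft_force: [-0.1, -0.7, -0.2]
finger_gap: 38.2
grasp_force: 0.0
```

Call:
apply_moves(
  targets=[
    [0,0,0,0,0],
    [0,0,0,0,0],
    [0,0,0,0,0],
    [0,0,0,0,0],
    [0,0,0,0,0],
    [0,0,0,0,0],
    [0,0,0,0,0],
    [0,0,0,0,0],
  ],
)

```text
t: 3.65
tcp_pos: [465.5, 249.3, 238.0]
tcp_rot: [-3.141, -0.0, 2.88]
ft_force: [0.6, -0.4, -1.3]
finger_gap: 11.7
grasp_force: 40.0
```

Call:
apply_moves(
  targets=[
    [0,0,-0.01,0,0],
    [0,0,-0.02,0,0],
    [0,0,-0.025,0,0],
    [0,0,-0.025,0,0],
    [0,0,-0.02,0,0],
    [0,0,-0.01,0,0],
    [0,0,0,0,0],
  ],
)

```text
t: 4.23
tcp_pos: [466.2, 249.6, 350.7]
tcp_rot: [3.139, 0.004, 2.88]
ft_force: [0.9, 0.0, -1.2]
finger_gap: 12.0
grasp_force: 40.0
```

Call:
apply_moves(
  targets=[
    [-0.01,-0.0184,0,0,0],
    [-0.0183,-0.0335,0,0,0],
    [-0.0183,-0.0335,0,0,0],
    [-0.0183,-0.0335,0,0,0],
    [-0.0183,-0.0335,0,0,0],
    [-0.0183,-0.0335,0,0,0],
    [-0.0183,-0.0335,0,0,0],
    [-0.0183,-0.0335,0,0,0],
    [-0.0183,-0.0335,0,0,0],
    [-0.0183,-0.0335,0,0,0],
    [-0.0183,-0.0335,0,0,0],
    [-0.0183,-0.0335,0,0,0],
  ],
)

```text
t: 5.23
tcp_pos: [568.9, -180.9, 346.4]
tcp_rot: [3.141, -0.003, 2.879]
ft_force: [0.6, 0.7, -1.4]
finger_gap: 11.5
grasp_force: 40.0
```

Call:
apply_moves(
  targets=[
    [-0.0073,-0.0135,0,0,0],
    [0,0,0,6.875,0],
    [0,0,0,6.875,0],
    [0,0,0,6.875,0],
    [0,0,0,6.875,0],
    [0,0,0,6.875,0],
    [0,0,0,6.875,0],
    [0,0,0,6.875,0],
    [0,0,0,6.875,0],
    [0,0,0,0,0],
    [0,0,0,0,0],
    [0,0,0,0,0],
  ],
)

```text
t: 6.23
tcp_pos: [572.7, -193.7, 347.4]
tcp_rot: [-3.141, -0.001, 1.923]
ft_force: [-0.2, -0.1, -1.0]
finger_gap: 12.1
grasp_force: 40.0
```

Run:
```python
from station import *
from h import *
s=get_state();print(s["t"],s["tcp_pos"],np.degrees(s["tcp_rot"]),s["ft_force"],s["finger_gap"])
d=snapshot("wrist");np.savez("w2.npz",**d);P=cloud(d)
cv2.imwrite("pics/w2.png",d["image"][:,:,::-1])
T=snapshot("top");np.savez("top2.npz",**T);S=snapshot("side");np.savez("side2.npz",**S)
for n,D in(("w",d),("top",T),("side",S)):
    Q=cloud(D)
    print(n,"stop",rect(Q,(518,-38.5),50,38,50))
    # rail top strips: in approx rail coords, edges and slot gap
    a=np.radians(20);c=np.array([550.5,-127.8]);X=np.array([np.cos(a),np.sin(a)]);Y=np.array([-X[1],X[0]])
    q=Q.reshape(-1,3);q=q[~np.isnan(q[:,0])];x=(q[:,:2]-c)@X;y=(q[:,:2]-c)@Y
    for lo,hi in((-130,-100),(-95,-60),(-55,-20),(-15,20),(20,55)):
        m=(y>lo)&(y<hi)&(abs(x)<45)&(abs(q[:,2]-26)<3);t=np.sort(x[m])
        g=(y>lo)&(y<hi)&(abs(x)<12)&(q[:,2]<18);
        if len(t)>40: print(lo,hi,len(t),np.percentile(t,[1,99]).round(1),"slot floor",g.sum(),np.percentile(x[g],[5,50,95]).round(1) if g.sum()>5 else "", "z",np.median(q[m,2]).round(1))
    m=(abs(q[:,2]-26)<3)&(abs(x)<28);print(" y range",np.percentile(y[m&(abs(y)<140)],[.5,99.5]).round(1))
    print(" wing",rect(Q,s["tcp_pos"][:2],40,190,206))
```

```text
6.2333 [ 572.7182867  -193.70637427  347.36890842] [-1.79943576e+02 -5.42500715e-02  1.10202531e+02] [-0.19760088 -0.13689114 -1.02083905] 12.125857698466783
w stop 0
-130 -100 104 [-30.7  28.9] slot floor 0  z 26.6
-95 -60 1616 [-30.2  29. ] slot floor 348 [-6.6 -0.8  5. ] z 26.5
-55 -20 2169 [-30.3  28.8] slot floor 449 [-5.7 -0.9  4.7] z 26.4
-15 20 2380 [-29.8  29.2] slot floor 506 [-5.8 -0.3  5.2] z 26.5
20 55 2592 [-29.7  29.1] slot floor 565 [-5.8 -0.4  5. ] z 26.4
 y range [-100.9   78.1]
 wing (2402, array([ 569.2, -184.5,  202.2]), [array([ 571.2, -184.8]), array([26.3, 24.6]), np.float64(54.8)])
top stop (293, array([517.6, -38.3,  42.7]), [array([518.6, -40.5]), array([69.7, 26.3]), np.float64(19.6)])
-130 -100 66 [-30.7  28.9] slot floor 0  z 26.1
-95 -60 285 [-30.3  28.8] slot floor 70 [-5.1 -0.1  5. ] z 26.2
-55 -20 305 [-30.1  28.6] slot floor 73 [-5.2  0.1  5.1] z 26.3
-15 20 316 [-29.9  29.1] slot floor 74 [-5.   0.1  5.2] z 26.4
20 55 307 [-30.   29.1] slot floor 74 [-4.7  0.3  5.5] z 26.4
 y range [-113.3  127.1]
 wing (62, array([ 570.8, -180.9,  201.8]), [array([ 573. , -186.5]), array([15. , 24.4]), np.float64(26.6)])
side stop (266, array([517.3, -34.9,  42.3]), [array([517.5, -36.5]), array([70.2, 23.3]), np.float64(19.7)])
-130 -100 149 [-30.5  29.2] slot floor 31 [-9.4 -4.8 -0.5] z 26.3
-95 -60 186 [-30.2  29.3] slot floor 39 [-9.4 -4.6 -0.3] z 26.2
-55 -20 208 [-29.9  29.7] slot floor 44 [-8.8 -4.4 -0.1] z 26.4
-15 20 221 [-29.   29.7] slot floor 49 [-8.6 -4.   0.4] z 26.1
20 55 245 [-29.  30.] slot floor 48 [-8.6 -3.7  0.7] z 26.4
 y range [-130.9  129.3]
 wing (151, array([ 569.6, -181.5,  200.7]), [array([ 575.5, -188.7]), array([30. , 33.7]), np.float64(49.4)])
```

View pics/w2.png

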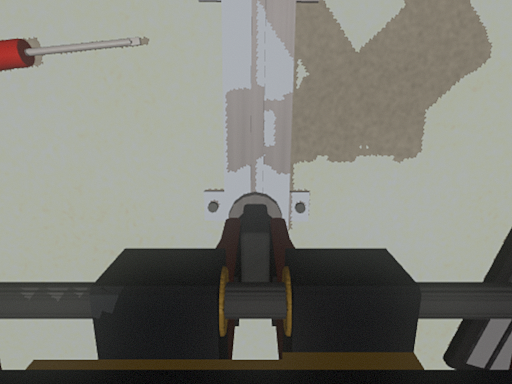

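The wrist view shows the collar at (257,207) in line with the slot, which runs up the image at about x=258. I'll check the collar's offset from the slot in the clouds.

Run:
```python
from h import *
a=np.radians(20);c=np.array([550.5,-127.8]);X=np.array([np.cos(a),np.sin(a)]);Y=np.array([-X[1],X[0]])
t=np.array([572.72,-193.71]);print("tcp",(t-c)@X,(t-c)@Y)
for n in("w2","top2","side2"):
    P=cloud(dict(np.load(n+".npz"))).reshape(-1,3);x=(P[:,:2]-c)@X;y=(P[:,:2]-c)@Y
    for lo,hi in((120,132),(132,139),(139,148),(185,203)):
        m=(P[:,2]>lo)&(P[:,2]<hi)&(abs(x)<30)&(abs(y+70)<30)
        if m.sum()>4:print(n,lo,m.sum(),"x",np.percentile(x[m],[1,99]).round(1),"y",np.percentile(y[m],[1,99]).round(1),"z",np.percentile(P[m,2],[2,50,98]).round(1))
```

```text
tcp -1.6625776127319192 -69.5348282206956
w2 132 97 x [-16.6  13.2] y [-63.7 -52.2] z [133.7 136.7 138.8]
w2 139 625 x [-16.8  12.8] y [-65.7 -52.5] z [139.5 141.6 143. ]
w2 185 2237 x [-16.5  12.7] y [-72.4 -50.8] z [185.9 201.5 202.9]
top2 132 13 x [-17.2  11. ] y [-68.4 -52.6] z [134.2 137.3 138.9]
top2 139 59 x [-17.1  12.9] y [-72.2 -52.8] z [139.5 141.3 143.9]
top2 185 54 x [-9.3 10.2] y [-74.6 -51.2] z [185.7 199.1 203. ]
side2 120 8 x [-5.5  2.1] y [-58.9 -54.8] z [126.1 128.8 129.5]
side2 132 27 x [-14.7  13.4] y [-66.6 -49.9] z [134.3 136.6 138.8]
side2 139 82 x [-15.8  13.1] y [-76.7 -51.5] z [139.2 142.1 146.6]
side2 185 148 x [-17.3  14.5] y [-81.4 -49.1] z [185.7 196.4 202.9]
```

Call:
apply_moves(
  targets=[
    [0,0.0012,0.02,0.3,0],
    [0,0,0.025,0,0],
    [0,0,0.025,0,0],
    [0,0,0.015,0,0],
    [0,0,0.005,0,0],
    [0,0,0,0,0],
    [0,0,0,0,0],
    [0,0,0,0,0],
    [0,0,0,0,0],
  ],
)

```text
t: 7.13
tcp_pos: [574.7, -193.9, 259.5]
tcp_rot: [3.14, 0.002, 1.915]
ft_force: [-0.8, -0.2, -1.8]
finger_gap: 11.8
grasp_force: 40.0
```

Run:
```python
from station import *
from h import *
s=get_state();print(s["t"],s["tcp_pos"],np.degrees(s["tcp_rot"]),s["ft_force"],s["finger_gap"])
a=np.radians(20);c=np.array([550.5,-127.8]);X=np.array([np.cos(a),np.sin(a)]);Y=np.array([-X[1],X[0]])
t=s["tcp_pos"][:2];print("tcp",(t-c)@X,(t-c)@Y)
for n in("wrist","side"):
    d=snapshot(n);P=cloud(d).reshape(-1,3);x=(P[:,:2]-c)@X;y=(P[:,:2]-c)@Y
    for lo,hi in((42,48),(48,54)):
        m=(P[:,2]>lo)&(P[:,2]<hi)&(abs(x)<30)&(abs(y+70)<30)
        if m.sum()>4:print(n,lo,m.sum(),"x",np.percentile(x[m],[1,99]).round(1),"y",np.percentile(y[m],[1,99]).round(1))
    g=(P[:,2]<18)&(abs(x)<12)&(y>-45)&(y<40);print("slot",np.percentile(x[g],[2,50,98]).round(1))
    im=d["image"]
    if n=="side":
        u,v=proj(d,(573.9,-193.8,45)).astype(int);im=cv2.resize(im[max(0,v-60):v+60,u-80:u+80],(800,600),interpolation=cv2.INTER_CUBIC)
        cv2.imwrite(f"pics/{n}3.png",im[:,:,::-1])
```

```text
7.1333 [ 574.74535193 -193.93049163  259.48627156] [1.79899179e+02 1.09066925e-01 1.09705708e+02] [-0.79582001 -0.22550264 -1.83504825] 11.778658796094167
tcp 0.1652180745631604 -70.43473373372868
wrist 42 34 x [-12.1  15.5] y [-65.1 -53.8]
wrist 48 466 x [-14.5  15.3] y [-67.2 -53.8]
slot [-6.4 -0.4  5.1]
side 42 9 x [-11.1  16.1] y [-64.9 -55.8]
side 48 56 x [-13.6  15.6] y [-75.3 -52.4]
slot [-9.3 -4.   1. ]
```

View pics/side3.png

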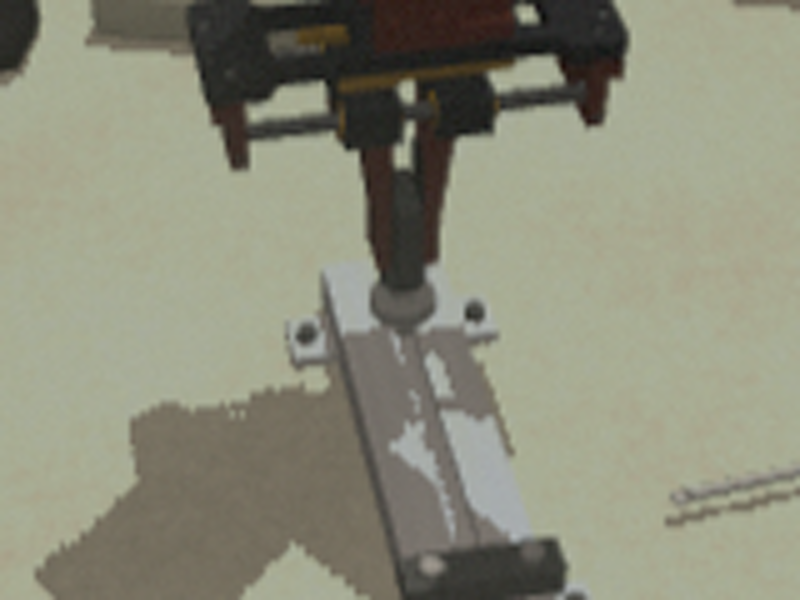

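The close side view shows the stud upright over the slot's line, with the collar at (403,300). It sits about 0.8 mm to the +x side, so I correct that and lower slowly.

Call:
apply_moves(
  targets=[
    [0,-0.0008,0.004,0,0],
    [0,0,0.004,0,0],
    [0,0,0.002,0,0],
    [0,0,0.001,0,0],
    [0,0,0.001,0,0],
    [0,0,0.001,0,0],
    [0,0,0.001,0,0],
    [0,0,0,0,0],
    [0,0,0,0,0],
  ],
)

```text
t: 7.98
tcp_pos: [573.4, -193.9, 244.0]
tcp_rot: [-3.141, 0.0, 1.915]
ft_force: [-0.1, -0.6, -0.6]
finger_gap: 11.8
grasp_force: 40.0
```

Call:
apply_moves(
  targets=[
    [0,0,0.001,0,0],
    [0,0,0.001,0,0],
    [0,0,0.001,0,0],
    [0,0,0.001,0,0],
    [0,0,0,0,0],
    [0,0,0,0,0],
  ],
)

```text
t: 8.48
tcp_pos: [573.4, -193.9, 240.1]
tcp_rot: [-3.142, 0.0, 1.915]
ft_force: [-0.1, 0.2, -1.7]
finger_gap: 12.0
grasp_force: 40.0
```

Call:
apply_moves(
  targets=[
    [0,0,0.0005,0,0],
    [0,0,0.0005,0,0],
    [0,0,0,0,0],
    [0,0,0,0,0],
    [0,0,0,0,0],
  ],
)

```text
t: 8.9
tcp_pos: [573.4, -193.9, 239.3]
tcp_rot: [3.142, 0.0, 1.915]
ft_force: [-0.7, 1.1, 2.5]
finger_gap: 11.7
grasp_force: 40.0
```

Call:
apply_moves(
  targets=[
    [0.004,0,0,0,0],
    [0.008,0,0,0,0],
    [0.01,0,0,0,0],
    [0.012,0,0,0,0],
    [0.012,0,0,0,0],
    [0.012,0,0,0,0],
    [0.012,0,0,0,0],
    [0.012,0,0,0,0],
    [0.012,0,0,0,0],
    [0.01,0,0,0,0],
    [0.006,0,0,0,0],
    [0.002,0,0,0,0],
  ],
)

```text
t: 9.9
tcp_pos: [535.1, -87.3, 239.1]
tcp_rot: [-3.141, -0.0, 1.916]
ft_force: [0.3, -3.2, 3.4]
finger_gap: 11.7
grasp_force: 40.0
```

Call:
apply_moves(
  targets=[
    [0,0,0,0,0],
    [0,0,0,0,0],
    [0,0,0,0,0],
  ],
)

```text
t: 10.15
tcp_pos: [535.3, -88.2, 238.8]
tcp_rot: [-3.141, -0.002, 1.914]
ft_force: [-0.5, 3.1, 3.9]
finger_gap: 11.7
grasp_force: 40.0
```

Run:
```python
from station import *
from h import *
s=get_state();print(s["t"],s["tcp_pos"],np.degrees(s["tcp_rot"]),s["ft_force"],s["wrist_torque"])
a=np.radians(20);c=np.array([550.5,-127.8]);X=np.array([np.cos(a),np.sin(a)]);Y=np.array([-X[1],X[0]])
t=s["tcp_pos"][:2];print("tcp",(t-c)@X,(t-c)@Y,"F along x,y",s["ft_force"][:2]@X,s["ft_force"][:2]@Y)
d=snapshot("side");P=cloud(d).reshape(-1,3);x=(P[:,:2]-c)@X;y=(P[:,:2]-c)@Y
u,v=proj(d,(530,-70,40)).astype(int);im=cv2.resize(d["image"][max(0,v-45):v+45,u-60:u+60],(800,600),interpolation=cv2.INTER_CUBIC)
cv2.imwrite("pics/side4.png",im[:,:,::-1])
```

```text
10.15 [535.26539254 -88.2022209  238.80863745] [-1.79949444e+02 -9.15726929e-02  1.09653899e+02] [-0.50325731  3.10521001  3.86495234] [ 0.4187816   0.19558572 -0.03320129]
tcp -0.7726101216813248 42.42028344888246 F along x,y 0.5891371928185731 3.0900670726954034
```

View pics/side4.png

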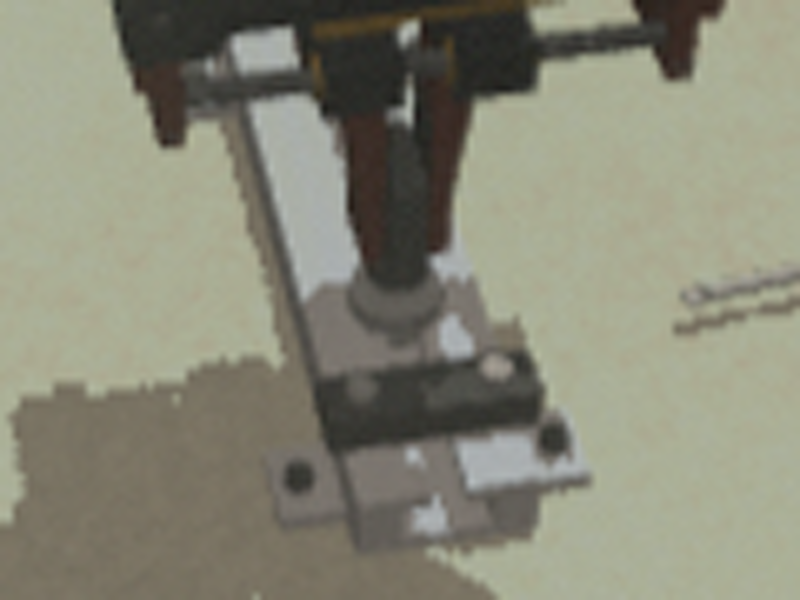

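The collar, at (400,300), stands in the slot in front of the stop at (435,395), with some mm still to go. I approach slowly.

Call:
apply_moves(
  targets=[
    [0.002,0,0,0,0],
    [0.002,0,0,0,0],
    [0.002,0,0,0,0],
    [0.002,0,0,0,0],
    [0.001,0,0,0,0],
    [0.001,0,0,0,0],
    [0.001,0,0,0,0],
    [0,0,0,0,0],
    [0,0,0,0,0],
  ],
)

```text
t: 10.95
tcp_pos: [532.0, -78.0, 239.1]
tcp_rot: [3.141, 0.0, 1.915]
ft_force: [1.2, -1.9, 3.0]
finger_gap: 11.9
grasp_force: 40.0
```

Call:
apply_moves(
  targets=[
    [0.0007,0,0,0,0],
    [0.0007,0,0,0,0],
    [0.0007,0,0,0,0],
    [0,0,0,0,0],
  ],
)

```text
t: 11.28
tcp_pos: [531.2, -76.0, 239.1]
tcp_rot: [-3.142, 0.0, 1.915]
ft_force: [0.9, -1.2, 2.7]
finger_gap: 11.7
grasp_force: 40.0
```

Call:
apply_moves(
  targets=[
    [0.0007,0,0,0,0],
    [0.0007,0,0,0,0],
    [0.0007,0,0,0,0],
    [0,0,0,0,0],
  ],
)

```text
t: 11.62
tcp_pos: [530.4, -74.0, 239.1]
tcp_rot: [-3.141, -0.0, 1.915]
ft_force: [0.3, -2.4, 2.3]
finger_gap: 11.8
grasp_force: 40.0
```

Call:
apply_moves(
  targets=[
    [0.0005,0,0,0,0],
    [0.0005,0,0,0,0],
    [0.0005,0,0,0,0],
    [0,0,0,0,0],
  ],
)

```text
t: 11.95
tcp_pos: [529.9, -72.6, 239.1]
tcp_rot: [-3.141, -0.0, 1.915]
ft_force: [1.6, -2.0, 2.0]
finger_gap: 12.0
grasp_force: 40.0
```

Call:
apply_moves(
  targets=[
    [0.0005,0,0,0,0],
    [0.0005,0,0,0,0],
    [0.0005,0,0,0,0],
    [0,0,0,0,0],
  ],
)

```text
t: 12.28
tcp_pos: [529.4, -71.2, 239.1]
tcp_rot: [-3.141, -0.0, 1.915]
ft_force: [1.1, -1.8, 2.5]
finger_gap: 11.7
grasp_force: 40.0
```

Call:
apply_moves(
  targets=[
    [0.0005,0,0,0,0],
    [0.0005,0,0,0,0],
    [0.0005,0,0,0,0],
    [0,0,0,0,0],
  ],
)

```text
t: 12.62
tcp_pos: [528.9, -69.8, 239.1]
tcp_rot: [-3.142, 0.0, 1.915]
ft_force: [1.7, -1.1, 2.7]
finger_gap: 11.6
grasp_force: 40.0
```

Call:
apply_moves(
  targets=[
    [0.0005,0,0,0,0],
    [0.0005,0,0,0,0],
    [0,0,0,0,0],
  ],
)

```text
t: 12.87
tcp_pos: [528.6, -68.9, 239.1]
tcp_rot: [-3.142, 0.0, 1.915]
ft_force: [1.3, -2.1, 2.6]
finger_gap: 11.4
grasp_force: 40.0
```

Call:
apply_moves(
  targets=[
    [0.0005,0,0,0,0],
    [0.0005,0,0,0,0],
    [0.0005,0,0,0,0],
    [0,0,0,0,0],
  ],
)

```text
t: 13.2
tcp_pos: [528.5, -68.3, 239.3]
tcp_rot: [3.141, 0.002, 1.915]
ft_force: [0.8, -6.7, 2.3]
finger_gap: 11.6
grasp_force: 40.0
```

Call:
apply_moves(
  targets=[
    [0.0005,0,0,0,0],
    [0.0005,0,0,0,0],
    [0,0,0,0,0],
  ],
)

```text
t: 13.45
tcp_pos: [528.3, -67.9, 239.3]
tcp_rot: [3.141, 0.003, 1.916]
ft_force: [0.6, -10.2, 3.2]
finger_gap: 11.9
grasp_force: 40.0
```

Contact: about 8 N along the slot. Now I press down.

Call:
apply_moves(
  targets=[
    [0,0,0,0,0],
    [0,0,0.001,0,0],
    [0,0,0.001,0,0],
    [0,0,0.001,0,0],
    [0,0,0.001,0,0],
    [0,0,0.001,0,0],
    [0,0,0,0,0],
    [0,0,0,0,0],
  ],
  newtons=55,
)

```text
t: 14.12
tcp_pos: [528.4, -67.9, 235.0]
tcp_rot: [3.141, 0.004, 1.916]
ft_force: [-1.1, -9.7, 11.2]
finger_gap: 11.9
grasp_force: 55.0
```

Call:
apply_moves(
  targets=[
    [0,0,0.0005,0,0],
    [0,-0.00013,0,6,0],
    [0,-0.00013,0,6,0],
    [0,-0.00013,0,6,0],
    [0,-0.00013,0,6,0],
    [0,-0.00013,0,6,0],
    [0,0,0,0,0],
    [0,0,0,0,0],
  ],
)

```text
t: 14.78
tcp_pos: [527.7, -68.0, 234.7]
tcp_rot: [3.139, 0.003, 1.391]
ft_force: [-1.3, -11.1, 11.7]
finger_gap: 11.6
grasp_force: 55.0
```

Turning freely and still leaning on the screw, so I continue.

Call:
apply_moves(
  targets=[
    [0,-0.00013,0,6,0],
    [0,-0.00013,0,6,0],
    [0,-0.00013,0,6,0],
    [0,-0.00013,0,6,0],
    [0,-0.00013,0,6,0],
    [0,0,0,0,0],
  ],
)

```text
t: 15.28
tcp_pos: [527.1, -67.9, 234.7]
tcp_rot: [3.138, 0.001, 0.863]
ft_force: [-0.9, -9.7, 11.3]
finger_gap: 11.7
grasp_force: 55.0
```

Call:
apply_moves(
  targets=[
    [0,-0.0001,0,6,0],
    [0,-0.0001,0,6,0],
    [0,-0.0001,0,6,0],
    [0,-0.0001,0,6,0],
    [0,-0.0001,0,6,0],
    [0,0,0,0,0],
    [0,0,0,0,0],
  ],
)

```text
t: 15.87
tcp_pos: [526.9, -67.6, 234.7]
tcp_rot: [3.138, -0.001, 0.344]
ft_force: [-1.7, -10.8, 11.7]
finger_gap: 12.0
grasp_force: 55.0
```

Run:
```python
from station import *
from h import *
s=get_state();print(s["t"],s["tcp_pos"],np.degrees(s["tcp_rot"]),s["ft_force"],s["wrist_torque"],s["finger_gap"])
a=np.radians(20);c=np.array([550.5,-127.8]);X=np.array([np.cos(a),np.sin(a)]);Y=np.array([-X[1],X[0]])
t=s["tcp_pos"][:2];print("tcp",(t-c)@X,(t-c)@Y,"F",s["ft_force"][:2]@X,s["ft_force"][:2]@Y)
```

```text
15.8667 [526.94932413 -67.56473229 234.73799432] [ 1.79770165e+02 -4.84056365e-02  1.97229368e+01] [ -1.72990422 -10.77206497  11.65632025] [-2.07055517  0.39228229 -0.0820798 ] 11.984345948158094
tcp -1.5287214313922064 64.65744211494867 F -5.309841438744073 -9.530767873773739
```

Call:
apply_moves(
  targets=[
    [0,0,-0.0005,0,0],
    [0,0,-0.0005,0,0],
    [0,0,-0.0005,0,0],
    [0,0,-0.0005,0,0],
    [0,0.0004,0,0,0],
    [0,0.0004,0,0,0],
    [0,0,0,0,0],
  ],
)

```text
t: 16.45
tcp_pos: [527.1, -67.8, 236.4]
tcp_rot: [3.139, -0.001, 0.344]
ft_force: [-0.1, -7.8, 8.2]
finger_gap: 12.0
grasp_force: 55.0
```

Call:
apply_moves(
  targets=[
    [0,0.0003,-0.0004,0,0],
    [0,0.0003,-0.0003,0,0],
    [0,0,0,0,0],
    [0,0,0,0,0.5],
    [0,0,0,0,0.5],
    [0,0,0,0,0.5],
    [0,0,0,0,0.5],
    [0,0,0,0,0.5],
    [0,0,0,0,0.5],
    [0,0,0,0,0.5],
  ],
)

```text
t: 17.28
tcp_pos: [526.6, -67.3, 236.1]
tcp_rot: [-3.141, 0.0, 0.344]
ft_force: [-0.3, -0.4, 0.4]
finger_gap: 43.9
grasp_force: 0.0
```

Call:
apply_moves(
  targets=[
    [0,0,0,0,0.5],
    [0,0,-0.01,0,0.5],
    [0,0,-0.02,0,0.5],
    [0,0,-0.03,0,0.5],
    [0,0,-0.03,0,0.5],
    [0,0,-0.03,0,0.5],
    [0,0,-0.02,0,0.5],
    [0,0,0,0,0.5],
    [0,0,0,0,0.5],
    [0,0,0,0,0.5],
  ],
)

```text
t: 18.12
tcp_pos: [526.2, -67.2, 375.8]
tcp_rot: [-3.141, 0.001, 0.344]
ft_force: [-1.0, 0.3, -0.4]
finger_gap: 43.8
grasp_force: 0.0
```

Run:
```python
from station import *
from h import *
a=np.radians(20);c=np.array([550.5,-127.8]);X=np.array([np.cos(a),np.sin(a)]);Y=np.array([-X[1],X[0]])
for n in("top","side","wrist"):
    d=snapshot(n);P=cloud(d);r=rect(P,(528,-68),35,75,105);print(n,r)
    if not isinstance(r,int): q=np.array(r[2][0]);print((q-c)@X,(q-c)@Y,"stop dist",np.hypot(*(q-[518.2,-38.5])))
    if n=="side":
        u,v=proj(d,(525,-60,60)).astype(int);im=cv2.resize(d["image"][max(0,v-45):v+45,u-60:u+60],(800,600),interpolation=cv2.INTER_CUBIC)
        cv2.imwrite("pics/side5.png",im[:,:,::-1])
```

```text
top 0
side (154, array([528.1, -63.9,  89.1]), [array([527.3, -65.9]), array([34.3, 13.8]), np.float64(19.1)])
-0.6298219303742272 66.10184055180326 stop dist 28.871612355391562
wrist (654, array([529.3, -66.7,  92.1]), [array([527.7, -67.3]), array([33.9, 11.5]), np.float64(19.7)])
-0.7327730827157097 64.6494628253727 stop dist 30.326391146986147
```

View pics/side5.png

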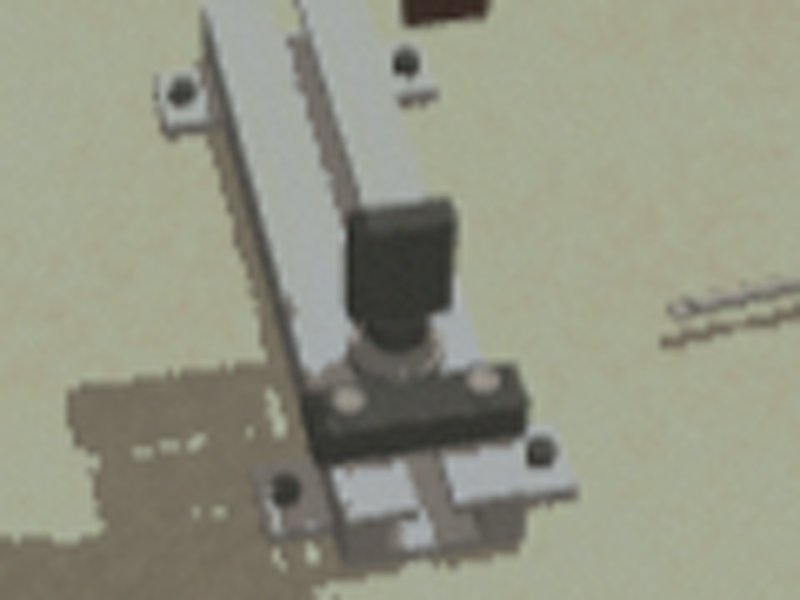

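The stud stands upright with its wing across the slot at (400,265), against the stop, and its top is at 92 mm as expected for the locked position. I hand the job in.

```bash
python3 -c "
from station import *
print(job_done())"
```

```text
the job is handed in; nothing more can be done
None
```

The stud is locked across the slot at the stop's set screw, released and upright about 30 mm from the stop's centre, and the job is handed in; no verdict came back.

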